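# Roll the long lens barrel to the stop bar

### The job

Roll the longer of the two lying lens barrels along the mat, without lifting it, until it lies right up against the side of the fixed stop bar along its whole length, not sticking out past the bar's ends. Let it come to rest there and leave the short barrel where it is.

Things in the scene. Friction and masses are not known exactly. Their poses are not given: they have to be found in the camera images.
- long_barrel_center (a point): Long lens barrel: closed white painted cylinder with black rubber rings, 160 mm long, 70 mm in diameter, about 0.6 kg, lying on the mat and free to roll. The point is its centre (on the axis, half-way along, 35 mm above the mat). x is the cylinder's axis; z points up at the start and turns as the barrel rolls.
- short_barrel_center (a point): Short lens barrel, the bystander: the same white cylinder with black rings, 70 mm in diameter but only 80 mm long, lying on the mat on the other side of the stop bar from the long barrel. The point is its centre, 35 mm above the mat; x is its axis.
- stop: Fixed aluminium stop bar with black rubber sides, on the 3 mm thick black mat: 240 mm long (x), 30 mm wide (y), 45 mm high (z, up); origin at the centre of its underside. Either long side (+y or -y) is a stop: a barrel against it has its centre 50 mm from the mid-line. The long barrel starts on either side, 170 to 230 mm from the mid-line, within 10 degrees of parallel.
Things that resemble listed ones, but are neither listed nor needed, are in the scene too. What is shaped like the part that bears long_barrel_center but green is not meant.

How it is judged:
By the outcome, as a careful person would: the job done as asked, in the order asked, and still so for the second after the job is handed in, with the robot touching nothing.
It also fails if it takes over 40 s, if anything falls off the work surface, if the arm or the gripper's body presses on something with over 40 N, if the wrist force passes 120 N, or if a joint passes its speed limit or range.

### The arm

A 6-joint arm with a two-finger parallel gripper is mounted at the origin on the work surface. World frame = base frame: x ahead of the robot, y to its left, z up, the work surface at z = 0. Lengths are in mm, angles in rad, forces in N, time in s.
With the tool pointing down it reaches from about 150 to 775 mm from the base axis. Payload 6.1 kg.
Tool frame: the origin (TCP) lies at the very end of the fingers, on their centre line; the grasp point (between the pads) lies 19 mm behind it (manip.grasp_offset is the distance from the TCP to the grasp point, in mm); z points along the fingers, y is the line along which they close (so a half turn about z gives the same grasp; the last joint's range is limited). The gripper opens to 85 mm and grips with 20 to 120 N. Pads are 22 mm wide; open, the fingers measure 114 mm over their backs; the gripper's body (76 mm by 85 mm) begins 54 mm behind the grasp point. The pads swing forward as they close: fully open they stand 13 mm farther back than shut.
Start: joints at [1.276, 0.126, -0.04, 1.405, 0, 1.571], TCP at [152.531, 502.337, 231.295] pointing down, gripper open.
Joint ranges: [-2.72, 2.72], [-0.95, 1.95], [-1.27, 1.35], [-1.78, 2.02], [-1.46, 1.47], [-3.14, 3.14]. Speed limits (rad/s): [2.39, 2.39, 3.01, 3.14, 3.14, 3.14].

### API

Orientations are given as a 3x3 rotation matrix whose columns are the frame's x, y, z axes.
In Python, from station import manip gives the robot as it stands. The module is installed in compiled form; this text tells all that it offers. Calls block until the motion is done:
- manip.goto(position, orientation): joint-space move of the TCP to a pose.
- manip.servo_line(position, rot=None, max_speed=150, threshold=None): straight line of the TCP; rot=None keeps the orientation; max_speed is the mean speed in mm/s. With threshold (N) it stops when the force on the tool has changed by that much, and returns True; else False.
- manip.movej(angles): joint-space move.
- manip.grip(opening, squeeze=None): opening from 0.0 (shut) to 1.0 (fully open); squeeze is the grip in N (None keeps the last); returns when the fingers have stopped.
- manip.dwell(seconds).
- manip.solve_ik(position, orientation): joint angles nearest the present ones, or None.
- manip.get_obs(): the state.
- manip.capture(name): name is "scene" or "side" or "wrist"; returns a dict with "frame" (384x512x3 uint8, blue, green, red), "camera_matrix" (3x3 intrinsics, pixels), "position" and "orientation" of the camera in the world; the wrist camera has in their place "mount" (4x4, takes a point from camera to tool coordinates, whose origin is the TCP and whose axes are the flange's). Camera axes: x right, y down, z forward; pixel columns grow to the right and rows downward; lengths in mm; the calibration is good to about 2 mm. The wrist camera is an equidistant fisheye: a pixel r from the principal point sees the ray r / f radians off the axis. A picture is of the moment at which its call begins: read the wrist's pose just before it. There is no depth.
A pose or a line that the arm cannot do raises manip.IKError and nothing moves.
- manip.close_job(): hands the job in; it is judged then, once.
The state is a dict: "time": time; "qpos": joint angles; "dq": joint speeds; "tau": joint torques, N m; "eef_pos": TCP position; "ee_rot": TCP orientation; "contact_force": force on the tool from outside, world axes, zero at the start; "ft_torque": the same for the moment, N m; "finger_gap": opening from 0.0 (shut) to 1.0 (fully open); "finger_force": force on a finger pad.
Only numpy, scipy, OpenCV 4.12 (cv2) and the standard library are available. Lean on these libraries where they do the work, as an engineer would, in place of code of your own. Each camera call takes 0.05 s, during which the arm holds its last target. There are 200 camera calls.

## Working session

There is one attempt and no reset: what is moved stays moved. The work goes in short steps, each a Python script; the robot and the scene stay as the last script left them, time stands still between calls to the robot, and variables do not carry over. Pictures are saved under pics/ and viewed, at most 10 in all, crops included, and the job is handed in when it is done.

```bash
mkdir -p pics && python3 - <<'E'
from station import manip
import cv2, pickle
d={}
for n in("scene","side"):
    c=manip.capture(n); d[n]=c; cv2.imwrite(f"pics/{n}0.png",c["frame"]); print(n,c["camera_matrix"],c["position"],c["orientation"])
pickle.dump(d,open("cams.pkl","wb"))
o=manip.get_obs();print(o["time"],o["ee_rot"],o["eef_pos"])
E
```

```text
scene [[360.73324668   0.         259.03840245]
 [  0.         360.73324668 191.90624817]
 [  0.           0.           1.        ]] [820.60867763 419.30410986 816.43270514] [[-0.67048674  0.58987231 -0.44999799]
 [ 0.74186307  0.54064843 -0.39665913]
 [ 0.00931247 -0.59979157 -0.80010208]]
side [[485.82392111   0.         253.72056413]
 [  0.         485.82392111 195.88902683]
 [  0.           0.           1.        ]] [  66.48283471 -842.88694012  730.55361946] [[ 0.9358478  -0.22726763  0.26932941]
 [-0.3516005  -0.55056176  0.75713859]
 [-0.02379062 -0.80326283 -0.59514942]]
0.1 [[-9.56853401e-01  2.90570818e-01 -4.10446083e-04]
 [ 2.90571107e-01  9.56852303e-01 -1.45015491e-03]
 [-2.86364182e-05 -1.50684943e-03 -9.99998864e-01]] [152.4417236  501.98261074 230.59435301]
```

View pics/scene0.png

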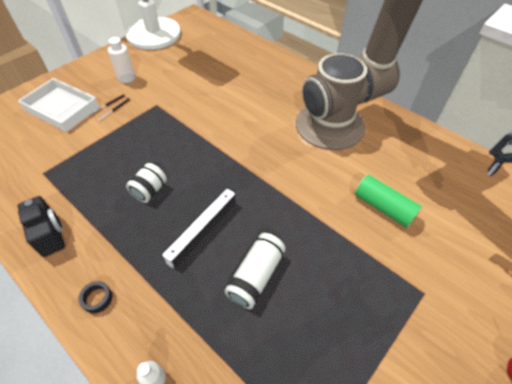

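View pics/side0.png

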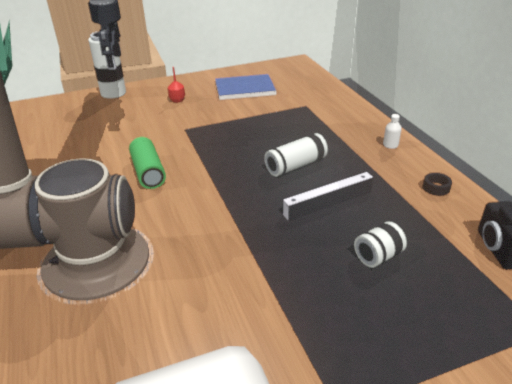

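The scene view has three cylinders: white at (257,270) and longer, white at (147,183) and short, and green at (388,200), which is excluded. The stop bar runs from (168,260) to (231,194). The long white one fits the description, so I'll confirm it in a crop.

```bash
python3 - <<'E'
import pickle,cv2
d=pickle.load(open("cams.pkl","rb"))
f=d["scene"]["frame"][170:320,150:300]; g=d["side"]["frame"][120:230,255:385]
a=cv2.resize(f,None,fx=4,fy=4,interpolation=cv2.INTER_CUBIC)
cv2.imwrite("pics/crop.png",a)
cv2.imwrite("pics/crop2.png",cv2.resize(g,None,fx=5,fy=5,interpolation=cv2.INTER_CUBIC))
E
```

```text
(no output)
```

View pics/crop.png

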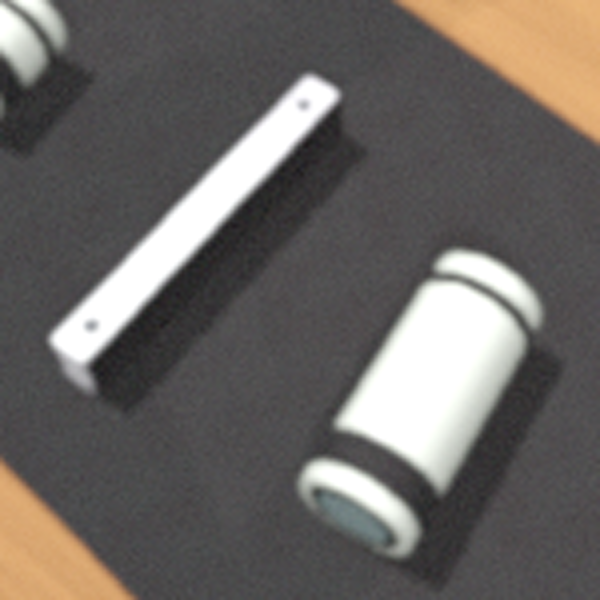

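View pics/crop2.png

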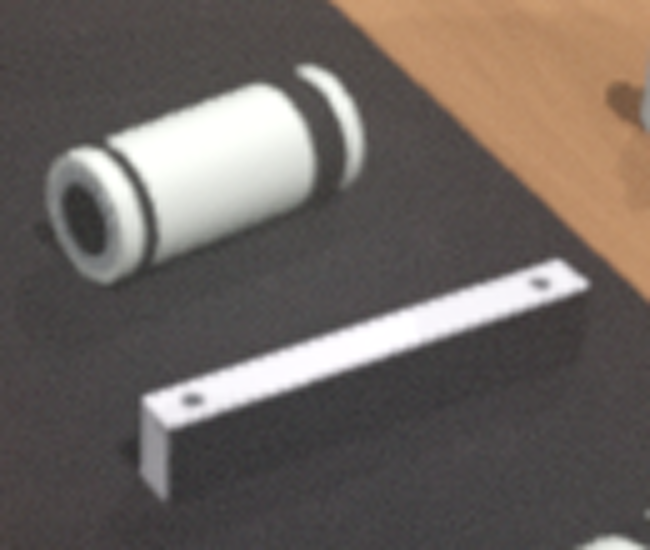

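The long white barrel with black rings is confirmed; its outer end face is at scene px (238,299) and its inner end face at side px (272,163). The bar's top corners are clear in both views.

```bash
cat > geo.py <<'E'
import numpy as np,pickle
d=pickle.load(open("cams.pkl","rb"))
def at(cam,uv,z):
    c=d[cam]; r=np.array(c["orientation"])@np.linalg.solve(c["camera_matrix"],[*uv,1]); p=np.array(c["position"])
    return p+r*(z-p[2])/r[2]
S=lambda u,v,z:at("scene",(150+u/4,170+v/4),z)
D=lambda u,v,z:at("side",(255+u/5,120+v/5),z)
E
python3 - <<'E'
from geo import *
np.set_printoptions(precision=1,suppress=True)
for F,P in((S,[(50,340),(88,362),(342,95),(308,75)]),(D,[(143,400),(168,430),(590,285),(558,258)])):
    q=np.array([F(u,v,48) for u,v in P]);print(q[:,:2].tolist(),q.mean(0))
    a=(q[0]+q[1])/2;b=(q[2]+q[3])/2
    if F is S:a,b=b,a
    print("mid ends",a,b,np.linalg.norm(b-a),np.degrees(np.arctan2(*(b-a)[1::-1])))
a=D(85,213,38);b=S(355,518,38);c=(a+b)/2
print("barrel",a,b,c,np.linalg.norm(b-a),np.degrees(np.arctan2(*(b-a)[1::-1])))
print(at("scene",(147,183),50))
E
```

```text
[[678.8673060829589, -4.610423251712518], [672.9789203629891, 22.801123073716212], [435.10636189586813, -3.550976119599909], [438.5465308407957, -31.971561865656156]] [556.4  -4.3  48. ]
mid ends [436.8 -17.8  48. ] [675.9   9.1  48. ] 240.6002786364441 6.4089053958547515
[[434.0687843425596, -16.171619880372646], [435.57089467372595, -41.457379988876255], [674.9727769111179, -13.62961527642426], [673.0690939322899, 13.135307406696256]] [554.4 -14.5  48. ]
mid ends [434.8 -28.8  48. ] [674.   -0.2  48. ] 240.90092889758367 6.8104721384539575
barrel [476.3 157.7  38. ] [632.8 199.1  38. ] [554.5 178.4  38. ] 161.88473490207605 14.80488418267842
[ 571.4 -203.4   50. ]
```

The two cameras disagree by about 10 mm in y. The axial margin is only 40 mm, so I'll check with one wrist view from above.

```bash
cat >> geo.py <<'E'
def ori(deg):
    t=np.radians(deg); y=np.array([np.cos(t),np.sin(t),0]); z=np.array([0,0,-1.]); return np.column_stack([np.cross(y,z),y,z])
def wat(w,uv,z):
    K=w["camera_matrix"]; x=(uv[0]-K[0][2])/K[0][0]; y=(uv[1]-K[1][2])/K[1][1]; r=np.hypot(x,y)
    ray=np.array([x/r*np.sin(r),y/r*np.sin(r),np.cos(r)]); M=np.array(w["mount"])
    p=w["R"]@M[:3,3]+w["p"]; q=w["R"]@M[:3,:3]@ray
    return p+q*(z-p[2])/q[2]
E
python3 - <<'E'
from station import manip
from geo import *
import cv2
manip.goto([545,100,300],ori(6.6)); manip.dwell(.3)
o=manip.get_obs(); w=manip.capture("wrist"); w["R"]=np.array(o["ee_rot"]);w["p"]=np.array(o["eef_pos"])
pickle.dump(w,open("w1.pkl","wb")); cv2.imwrite("pics/w1.png",cv2.resize(w["frame"],None,fx=1.5,fy=1.5,interpolation=cv2.INTER_CUBIC))
print(o["time"],o["qpos"],o["eef_pos"],w["mount"],w["camera_matrix"])
E
```

```text
2.4333 [1.82410521e-01 1.94278223e-01 1.92236476e-01 1.56876076e+00
 7.09493630e-06 1.63707148e+00] [544.88019712 100.51125996 299.98863038] [[-2.09255282e-04 -9.49870441e-01 -3.12643730e-01  7.95257327e+01]
 [ 9.99999970e-01 -1.58997438e-04 -1.86244928e-04 -5.18059122e-01]
 [ 1.27199000e-04 -3.12643760e-01  9.49870445e-01 -1.43278779e+02]
 [ 0.00000000e+00  0.00000000e+00  0.00000000e+00  1.00000000e+00]] [[297.31863964   0.         255.98239884]
 [  0.         297.31863964 189.74225107]
 [  0.           0.           1.        ]]
```

View pics/w1.png

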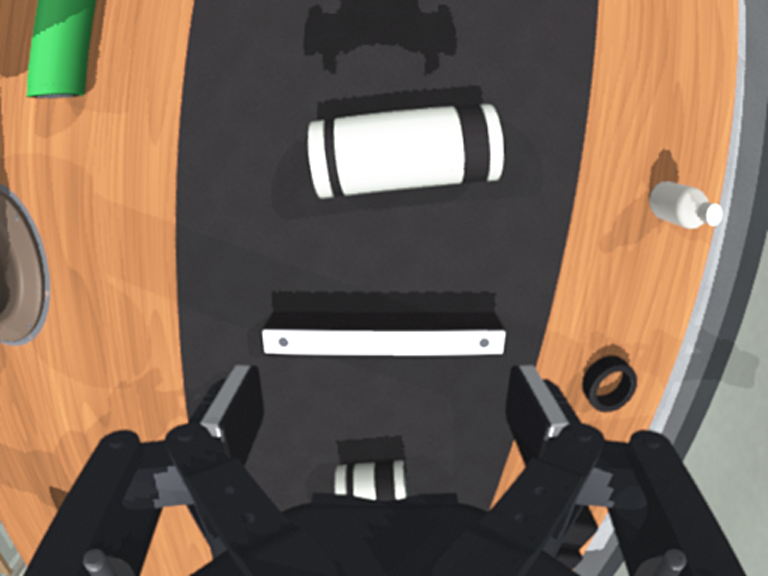

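The wrist view shows the long barrel from (313,160) to (499,143), nearly parallel to the bar. The bar's top runs from (263,330) to (505,356), with the short barrel beyond it.

```bash
python3 - <<'E'
from geo import *
np.set_printoptions(precision=1,suppress=True)
w=pickle.load(open("w1.pkl","rb"))
W=lambda u,v,z:wat(w,(u/1.5,v/1.5),z)
def rep(n,a,b):
    print(n,a,b,(a+b)/2,np.linalg.norm(b-a),np.degrees(np.arctan2(*(b-a)[1::-1])));return (a+b)/2
s=rep("stop",W(263,342,48),W(504.5,343,48))
b=rep("barrel",W(313,160,38),W(499,142.5,38))
t=np.radians(6.6);u=np.array([np.cos(t),np.sin(t)]);n=np.array([-u[1],u[0]]);v=(b-s)[:2];print(v@u,v@n)
E
```

```text
stop [436.3 -24.3  48. ] [677.8   2.8  48. ] [557.1 -10.7  48. ] 243.0711697535061 6.384306717528585
barrel [473.  157.4  38. ] [639.  194.7  38. ] [556.  176.1  38. ] 170.1369889892892 12.660360220382671
20.420140147769267 185.68835719478741
```

Two views agree: the barrel is 186 mm from the bar's mid-line, 20 mm off centre along it, and yawed about 6°. I'll push with both open fingers spread along the bar direction so the barrel squares up as it rolls.

```bash
cat > push.py <<'E'
from geo import *
s=np.array([557,-10.7]);t=np.radians(6.4);u=np.array([np.cos(t),np.sin(t)]);n=np.array([-u[1],u[0]])
P=lambda a,b,z:[*(s+u*a+n*b),z]
E
python3 - <<'E'
from station import manip
from push import *
import cv2
np.set_printoptions(precision=1,suppress=True)
def st(k):
    o=manip.get_obs();e=np.array(o["eef_pos"]);print(k,round(o["time"],2),"norm",(e[:2]-s)@n,"z",e[2],o["contact_force"],flush=True)
manip.goto(P(18,272,150),ori(6.4))
manip.servo_line(P(18,272,12),max_speed=100,threshold=12); st("down")
h=manip.servo_line(P(18,120,12),max_speed=40,threshold=20); st(h)
cv2.imwrite("pics/s1.png",manip.capture("scene")["frame"])
E
```

```text
down 4.9 norm 272.18844072795457 z 12.734374980367651 [ 0.5 -0.7  0.2]
False 8.85 norm 120.07212917485174 z 12.017379837535119 [-0.1  0.9  0. ]
```

View pics/s1.png

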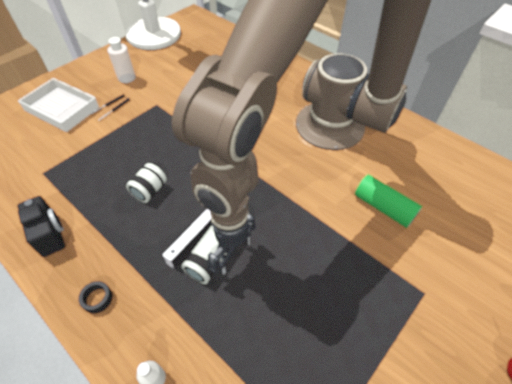

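The barrel, with its outer end at (196,270), has rolled close to the bar ahead of the fingers. Its outer end lies near the bar's outer end at (168,262). I'll finish gently against the bar, back off and check.

```bash
python3 - <<'E'
from station import manip
from push import *
import cv2
np.set_printoptions(precision=1,suppress=True)
def st(k):
    o=manip.get_obs();e=np.array(o["eef_pos"]);print(k,round(o["time"],2),"norm",(e[:2]-s)@n,"z",e[2],o["contact_force"],flush=True)
h=manip.servo_line(P(18,80,12),max_speed=15,threshold=8); st(h)
manip.dwell(.5); st("hold")
manip.servo_line(P(18,150,12),max_speed=30); manip.servo_line(P(18,150,270),max_speed=150)
manip.servo_line(P(0,20,300),max_speed=150);manip.dwell(.3)
o=manip.get_obs(); w=manip.capture("wrist"); w["R"]=np.array(o["ee_rot"]);w["p"]=np.array(o["eef_pos"])
pickle.dump(w,open("w2.pkl","wb")); cv2.imwrite("pics/w2.png",cv2.resize(w["frame"],None,fx=1.5,fy=1.5,interpolation=cv2.INTER_CUBIC));st("up")
E
```

```text
True 10.41 norm 98.70744642695576 z 11.93814135080666 [-0.6  2.   0.9]
hold 10.91 norm 99.27309758204638 z 11.880353773582458 [-0.1  1.1  0.5]
up 16.02 norm 20.444906407098674 z 299.8913355541324 [-0.1  0.1  0.2]
```

View pics/w2.png

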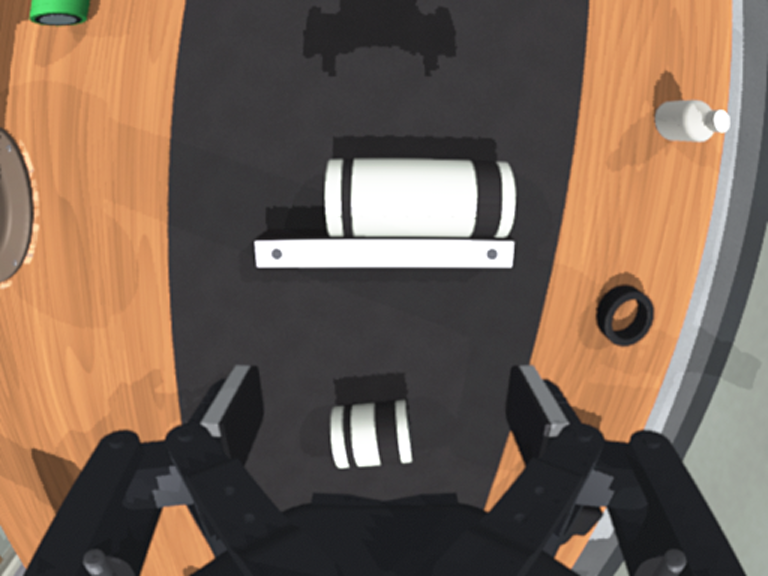

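The wrist view shows the barrel from (325,198) to (515,198), flush and parallel with the bar (255 to 514). I'll check the gap and the end overhang numerically, allowing for height.

```bash
python3 - <<'E'
from push import *
from station import manip
import cv2
w=pickle.load(open("w2.pkl","rb"))
g=cv2.cvtColor(w["frame"],cv2.COLOR_BGR2GRAY)
print(g[153:165,[225,250,275,300,328]].T)
W=lambda c,r,z:(lambda p:np.array([(p[:2]-s)@u,(p[:2]-s)@n]))(wat(w,(c,r),z))
print("bar ends",W(255/1.5,240/1.5,48),W(514/1.5,240/1.5,48))
for z in(38,60,73): print(z,W(325/1.5,198/1.5,z),W(515/1.5,198/1.5,z))
w3=manip.capture("wrist");print(cv2.absdiff(w3["frame"],w["frame"])[90:170,200:350].mean())
E
```

```text
[[247 243 237 207 132  52 140 255 255 255 255 255]
 [245 241 235 221 149  60 152 255 255 255 255 255]
 [248 244 238 224 153  62 148 255 255 255 255 255]
 [248 245 239 229 177  74 123 255 255 255 255 255]
 [ 50  49  46  43  42  30  56 166 255 255 255 255]]
bar ends [-120.58535642   14.43438904] [120.65159466  14.93782169]
38 [-54.5190944   50.95907138] [122.04418595  53.2098328 ]
60 [-51.59966501  53.59801116] [115.38142397  55.72662245]
73 [-49.87454764  55.15738466] [111.44433735  57.21381634]
1.1078611111111112
```

The barrel is inside the bar's ends by about 9 mm. The dark seam is 1–2 px, so I'll press gently once more, release slowly and compare.

```bash
python3 - <<'E'
from station import manip
from push import *
import cv2
np.set_printoptions(precision=2,suppress=True)
def st(k):
    o=manip.get_obs();e=np.array(o["eef_pos"]);print(k,round(o["time"],2),"norm",(e[:2]-s)@n,o["contact_force"]@np.array([*n,0]),flush=True)
manip.servo_line(P(25,140,270),max_speed=200);manip.servo_line(P(25,140,12),max_speed=150)
manip.servo_line(P(25,106,12),max_speed=30); st("near")
h=manip.servo_line(P(25,85,12),max_speed=8,threshold=6); st(h)
manip.dwell(.8); st("hold")
manip.servo_line(P(25,108,12),max_speed=12)
manip.servo_line(P(25,145,12),max_speed=60); manip.servo_line(P(18,150,270),max_speed=200)
manip.servo_line(P(0,20,300),max_speed=150);manip.dwell(.3)
o=manip.get_obs(); w=manip.capture("wrist"); w["R"]=np.array(o["ee_rot"]);w["p"]=np.array(o["eef_pos"]);st("up")
g=cv2.cvtColor(w["frame"],cv2.COLOR_BGR2GRAY);print(g[153:165,[225,250,275,300,328]].T)
a=g[132,210:222],g[132,338:350];print(a)
w0=pickle.load(open("w2.pkl","rb"))
print(cv2.cvtColor(w0["frame"],cv2.COLOR_BGR2GRAY)[132,338:350],w["p"]-w0["p"])
cv2.imwrite("pics/w3.png",cv2.resize(w["frame"][90:190,150:360],None,fx=3.5,fy=3.5,interpolation=cv2.INTER_CUBIC))
E
```

```text
near 20.0 norm 106.1683607880199 0.6900129611997684
True 21.26 norm 98.8052553646727 1.0947347404471175
hold 22.06 norm 98.81236130859446 1.2807262882262342
up 26.58 norm 20.442155518550038 0.4152928786611678
[[248 244 239 232 175  76  74 201 255 255 255 255]
 [247 243 239 231 166  72  80 213 255 255 255 255]
 [249 246 241 233 175  80  78 209 255 255 255 255]
 [249 247 243 237 199 108  53 150 255 255 255 255]
 [ 49  50  47  43  38  32  40  94 234 255 255 255]]
(array([ 51,  52,  52,  52,  49,  43,  94, 229, 255, 255, 255, 255],
      dtype=uint8), array([255, 255, 255, 255, 255, 244, 115,  49,  54,  57,  56,  56],
      dtype=uint8))
[255 255 255 255 255 190  66  50  56  55  56  56] [ 0.03 -0.01  0.02]
```

View pics/w3.png

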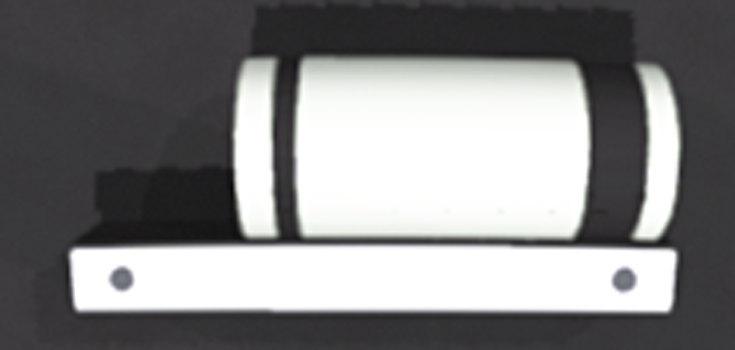

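The crop shows the barrel tight against the bar along its whole length. The seam did not change after the second press, and both ends are inside the bar's ends once perspective is allowed for.

```bash
python3 -c "
from station import manip
print(manip.close_job())"
```

```text
the job is handed in; nothing more can be done
None
```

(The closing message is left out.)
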